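# Set a try square to the pencil tick on a wooden plaque

## Robot

A 6-joint arm with a two-finger parallel gripper is mounted at the origin on the work surface. World frame = base frame: x ahead of the robot, y to its left, z up, the work surface at z = 0. Lengths are in m, angles in rad, forces in N, time in s.
With the tool pointing down it reaches from about 0.35 to 0.775 m from the base axis. Payload 5.5 kg.
Tool frame: the origin (TCP) lies between the finger pads; the fingertips stand 19 mm ahead of it and the grasp point (between the pads) is the TCP; z points along the fingers, y is the line along which they close (so a half turn about z gives the same grasp; the last joint's range is limited). The gripper opens to 85 mm and grips with 20 to 120 N. Pads are 22 mm wide; open, the fingers measure 114 mm over their backs; the gripper's body (76 mm by 85 mm) begins 54 mm behind the grasp point. The pads swing forward as they close: fully open they stand 13 mm farther back than shut.
Start: joints at [-1.425, 0.313, 0.046, 1.304, 0, 1.431], TCP at [0.162, -0.552, 0.25] pointing down, gripper open.
Joint ranges: [-2.76, 2.76], [-0.86, 1.69], [-1.03, 1.26], [-2.2, 2.34], [-1.47, 1.5], [-3.14, 3.14]. Speed limits (rad/s): [2.57, 2.57, 3.14, 3.14, 3.14, 3.14].

## Interface

Orientations are given as a unit quaternion [w, x, y, z].
In Python, from workcell import env gives the robot as it stands.
- The arm moves only by the shell command python3 -m pendant 'ROWS' [FORCE]. ROWS is JSON, a list of rows, each an object with "travel": the shift along the tool's x, y, z scaled (see below), a list of three; "rot": the turn, a rotation vector about the tool's x, y, z scaled (see below), a list of three; "fingers": the opening, from -1 (shut) to 1 (fully open). In form: [{"travel": [dx, dy, dz], "rot": [wx, wy, wz], "fingers": fingers}, ...]. A call has 1 to 10 rows; each row is the pose to reach, as a shift and turn from the pose commanded when the call began, along the tool's axes at that moment; what a row does not reach only later rows make up. The controller multiplies each number of a shift by 0.12 m and each number of a turn by 60 degrees. A row lasts 1/10 s, in which the tool goes at most 50 mm and 8.59 degrees, less where a joint would pass 70% of its speed; a pose out of reach is approached as far as the arm can. A call with a number of a shift or a turn outside -1 to 1 is refused whole. A call with a gripper value outside its range is refused whole. The fingers move at their own pace and stop on an object; FORCE is the grip in N (left out, the last holds). Time passes only in rows, so rows that repeat a pose let the fingers close. It gives the time, the measured TCP pose, the force, the opening and the grip force at its end, in the units of the state.
- env.get_state(): the state, without advancing time (a new reading comes with each control period).
- env.read_camera(name): name is "scene" or "top"; returns (picture, depth): 420x560x3 uint8, blue, green, red; 420x560 float32, m along the optical axis (not along the pixel's ray), 0 where there is no reading.
- env.camera_model(name): a dict with "fovy" (degrees; the focal length in pixels is half the picture's height over the tangent of half this angle, whatever the lens; pixels are square), "cx", "cy" (the principal point, pixels), "rvec" (rotation vector, rad) and "tvec" (3), from world to camera coordinates, as OpenCV has them. Camera axes: x right, y down, z forward; pixel columns grow to the right and rows downward; lengths in m; the calibration is good to about 2 mm. A picture is of the moment at which its call begins. camera_model takes no time and is no camera call.
- env.hand_in(): hands the job in; it is judged then, once.
Trained networks look in the newest picture that a camera, given by its name, has taken for a name from the list of things; names that differ only in an ending like _2 or _b are one class to them, and where a whole thing is asked for, a point or a joint stands for the part that bears it (a point fixed in the world has none). Each returns a list of dicts, best first, with "conf" (0 to 1); they miss things now and then, are a little off and sometimes report something else, mostly with a low value. They report only what shows in the picture. A call takes as long as a camera call. They do not tell look-alikes from the thing itself.
- env.outline_of(camera, target): "mask" (420x560 bool, what is visible of it) and "xy" ([column, row] in pixels, amid what is visible of it).
The state is a dict: "clock": time; "joint_pos": joint angles; "qvel": joint speeds; "tau": joint torques, N m; "tcp_pos": TCP position; "orientation": TCP orientation; "wrist_force": force on the tool from outside, world axes, zero at the start; "ft_torque": the same for the moment, N m; "finger_gap": finger opening in m; "grip_force": force on a finger pad.
Only numpy, scipy, OpenCV 4.12 (cv2) and the standard library are available. Lean on these libraries where they do the work, as an engineer would, in place of code of your own. Each camera call takes 0.05 s, during which the arm holds its last target. There are 200 camera calls.

## Task

Take the try square that hangs over the top edge of the little sloping easel and lay it on the wooden plaque, ready for ruling: its blade flat on the plaque, its stock flush along the whole of its length against the plaque's straight long edge, and the blade's outer edge (the one at the end of the stock) on the pencil tick. Then stand the round pattern weight on the blade so that the square cannot shift. Set both down gently, neither dropping them nor pressing hard on the plaque, do not shove the plaque out of its place, and leave the white pot and the two clay hearts where they are.

Things in the scene. Friction and masses are not known exactly. Their poses are not given: they have to be found in the camera images.
- square: try square, 0.16 kg: dark wooden stock 120 long, 20 wide, 32.5 high; steel blade 150 x 40 x 2.5; an L from above. Origin: stock's inner face, level of blade's underside, middle of blade's width. +x along blade (x 0..150, y -20..20, z 0..2.5), +y along stock (x -20..0, y -20..100, z -14..18.5), +z up from blade. Grip the stock's 16 above the blade. Mass centre x 49, y 13
- square_heel (a point): on the square: inner face of the stock at the blade's outer edge, underside of the blade (square frame 0, -20, 0)
- square_toe (a point): on the square: inner face of the stock at its other end, same level (square frame 0, 100, 0)
- square_tip (a point): on the square: far end of the blade's outer edge, underside (square frame 150, -20, 0)
- easel: fixed plywood table easel; origin on the desk under its middle, +x the way it rises, +y left, +z up. Board 220 wide, 200 up the slope, 12 thick, rises 35 degrees away from the robot to a top edge 145 high, nothing behind it. The square starts hung on it: stock hooked over the top edge and standing free behind it, blade flat down the slope
- easel_top (a point): middle of the easel's top edge, on the upper face (easel frame 80, 0, 145); axes as the easel's
- plaque: loose pale wooden plaque 240 x 150 x 20, about 0.5 kg, on paper, held only by friction. Origin at the centre of its underside, z up, x along its length (-120..120). The straight long edge is the face y = +75, with square corners; the corners at y = -75 are rounded (radius 40). Upper face z = 20
- tick (a point): where the pencil tick (dark line 2.4 wide, 45 long, square to the edge) meets the straight long edge, on the upper face (plaque frame -40, 75, 20); axes as the plaque's. The stock runs from here towards plaque +x, so square +y lies along plaque +x and the blade along plaque -y
- weight: loose bare steel pattern weight, about 0.4 kg: disc 60 across and 16 high, neck, and a round knob 26 across from 27 to 51 high. Origin at the centre of its underside, z up
- paint_pot: bystander: loose white lidded pot, 74 across, 57 high; origin at the centre of its underside
- clay_heart_a: bystander: loose flat clay heart 55 across, 8 thick; origin at the centre of its underside
- clay_heart_b: bystander: the other clay heart, same size
Mind the look-alikes: they are no part of the job. What is shaped like the weight but orange or yellow is not meant.

How it is judged:
At the end, for the whole second after the job is handed in: The square lies still with its blade flat on the plaque (within 2 mm of its face), both ends of the stock's inner face within 2 mm of the plaque's straight long edge, the blade's outer edge within 4 mm of the tick, and the weight stands upright and still on the blade, its load carried by the square (y of square_heel in the frame of plaque between 0.0735 and 0.077 m and y of square_toe in the frame of plaque between 0.0735 and 0.077 m and x of square_heel in the frame of tick between -0.004 and 0.004 m and y of square_tip in the frame of tick below -0.14 m and z of each of square_heel, square_tip in the frame of plaque below 0.022 m and angle between the z axis of square and the z axis of plaque, either way round below 0.02 rad and contact force between weight and square above 1.5 N and z of weight in the frame of square below 0.006 m and angle between weight's own z axis and vertical below 0.06 rad and linear speed of each of square, weight below 0.01 m/s); the robot touches nothing.
It fails at once if the plaque is shoved more than 15 mm from its place (distance of plaque from where it was at the start of the episode above 0.015 m).
It fails at once if the square strikes or is pressed on the plaque with more than 60 N (contact force between square and plaque above 60 N).
It fails at once if the paint pot or a clay heart is moved more than 30 mm (distance of any of paint_pot, clay_heart_a, clay_heart_b from where it was at the start of the episode above 0.03 m).
It fails at once if the square or the weight is dropped (a fall of about 10 mm or more: over 0.45 m/s out of the fingers) ((linear speed of square above 0.45 m/s and contact force between square and the fingers below 0.1 N) or (linear speed of weight above 0.45 m/s and contact force between weight and the fingers below 0.1 N)).
It also fails if it takes over 61 s, if anything falls off the work surface, if the arm or the gripper's body presses on something with over 40 N, if the wrist force passes 120 N, or if a joint passes its speed limit or range.

## Working session

There is one attempt and no reset: what is moved stays moved. The work goes in short steps, Python scripts to look and compute and a shell command to move; the robot and the scene stay as the last step left them, time stands still between calls to the robot, and variables do not carry over. Pictures are saved under pics/ and viewed, at most 10 in all, crops included, and the job is handed in when it is done.

```bash
mkdir -p pics; ls; cat > h.py <<'E'
import numpy as np, cv2
from workcell import env
from scipy.spatial.transform import Rotation as R
def cam(n):
    m=env.camera_model(n); f=210/np.tan(np.radians(m['fovy'])/2)
    return f,m['cx'],m['cy'],R.from_rotvec(np.ravel(m['rvec'])).as_matrix(),np.ravel(m['tvec'])
def cloud(n,d):
    f,cx,cy,Rm,t=cam(n); v,u=np.mgrid[:420,:560]
    P=np.stack([(u-cx)*d/f,(v-cy)*d/f,d],-1)
    return (P-t)@Rm   # world
def proj(n,p):
    f,cx,cy,Rm,t=cam(n); q=np.atleast_2d(p)@Rm.T+t
    return q[:,:2]/q[:,2:]*f+[cx,cy]
def ray(n,uv,z):
    f,cx,cy,Rm,t=cam(n); uv=np.atleast_2d(uv); d=np.c_[(uv-[cx,cy])/f,np.ones(len(uv))]@Rm
    c=-Rm.T@t; return c+d*((z-c[2])/d[:,2])[:,None]
E
python3 - <<'E'
from h import *
s=env.get_state(); print(s)
for n in('scene','top'):
    im,d=env.read_camera(n); cv2.imwrite(f'pics/{n}0.png',im); np.savez(f'{n}0.npz',im=im,d=d)
    print(n,env.camera_model(n))
    P=cloud(n,d)
    for t in ('square','easel','plaque','tick','weight','paint_pot','clay_heart_a'):
        for r in env.outline_of(n,t)[:3]:
            k=r['mask']&(d>0); print(t,round(r['conf'],2),np.round(r['xy']),k.sum(),np.round(np.median(P[k],0),3) if k.any() else '')
E
```

```text
pics
{'clock': 0.0, 'joint_pos': array([-1.42458375e+00,  3.13980068e-01,  4.49622840e-02,  1.30359542e+00,
       -1.48970705e-05,  1.43121737e+00]), 'qvel': array([-1.24180431e-03,  1.57020736e-03,  6.71254104e-04,  7.90029713e-05,
        1.16466845e-03, -1.65092101e-03]), 'tau': array([-2.11498759e-04, -4.80632758e+01,  2.98529667e+01,  1.95452344e-02,
       -2.43329541e-04,  2.98051823e-06]), 'tcp_pos': array([ 0.16202942, -0.5511947 ,  0.24941358]), 'orientation': array([-9.08409063e-04,  9.89807351e-01,  1.42409909e-01, -1.04616031e-05]), 'wrist_force': array([-0.11678083,  1.56433459, -0.18145763]), 'ft_torque': array([-0.02553081, -0.01937592, -0.04422741]), 'grip_force': 0.0, 'finger_gap': 0.08550882998466118}
scene {'fovy': 49.78086370627622, 'cx': 290.77416933710896, 'cy': 208.05171052114522, 'rvec': array([ 2.54886949,  0.71368737, -0.16600318]), 'tvec': array([-0.42929546, -0.20154899,  1.34968262])}
square 0.57 [362. 118.] 1026 [0.532 0.292 0.137]
easel 0.72 [335. 138.] 4433 [0.484 0.248 0.069]
plaque 0.66 [258. 186.] 336 [0.377 0.037 0.008]
plaque 0.55 [308. 259.] 51
[... 448 characters left out ...]
, 'cy': 215.42444368641839, 'rvec': array([ 2.15960161, -2.09486336,  0.19848891]), 'tvec': array([-0.02873312,  0.50755696,  1.61486771])}
square 0.59 [171. 202.] 1038 [0.523 0.294 0.131]
easel 0.68 [187. 223.] 4609 [0.462 0.272 0.079]
plaque 0.93 [299. 191.] 3471 [ 0.592 -0.083  0.021]
tick 0.82 [298. 193.] 3578 [ 0.593 -0.083  0.021]
tick 0.26 [185. 223.] 4523 [0.461 0.273 0.079]
weight 0.85 [331. 272.] 278 [ 0.343 -0.179  0.017]
weight 0.61 [364. 268.] 306 [ 0.351 -0.28   0.017]
weight 0.61 [388. 290.] 289 [ 0.298 -0.358  0.018]
paint_pot 0.55 [382. 197.] 501 [ 0.574 -0.339  0.057]
clay_heart_a 0.58 [257. 259.] 284 [0.371 0.038 0.008]
clay_heart_a 0.55 [244. 157.] 262 [0.694 0.094 0.009]
```

```bash
python3 - <<'E'
import cv2
a=cv2.imread('pics/scene0.png');b=cv2.imread('pics/top0.png')
cv2.imwrite('pics/a1.png',cv2.resize(a,(784,588),interpolation=cv2.INTER_CUBIC))
cv2.imwrite('pics/b1.png',cv2.resize(b,(784,588),interpolation=cv2.INTER_CUBIC))
E
```

```text
(no output)
```

View pics/a1.png

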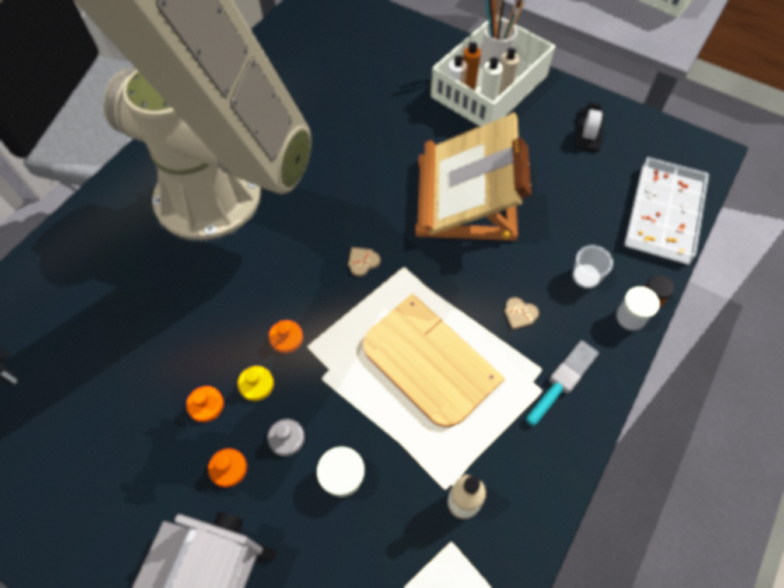

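View pics/b1.png

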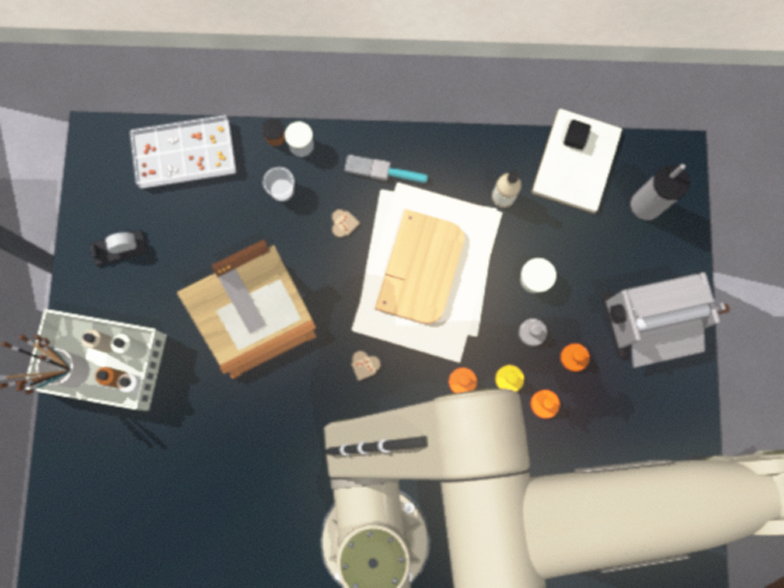

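The scene view shows five weight-shaped things. In enlarged pixels they are orange (286,336), (205,404) and (227,467), yellow (256,383), and bare grey steel at (286,437), native (204,312). The grey one fits the description and is also at native (381,237) in the top view. The square's stock is behind the easel's top edge. The tick is at top (392,277), near the plaque's near end, on its left edge.

```bash
python3 - <<'E'
from h import *
D={n:np.load(n+'0.npz') for n in('scene','top')}
a=cv2.resize(D['scene']['im'][230:380,130:290],(480,450),interpolation=cv2.INTER_CUBIC)
b=cv2.resize(D['top']['im'][150:300,120:220],(300,450),interpolation=cv2.INTER_CUBIC)
cv2.imwrite('pics/crop.png',np.hstack([a,b]))
for n in D:
    d=D[n]['d'];P=cloud(n,d);im=D[n]['im'].astype(int);ok=d>0
    # plaque
    k=ok&(abs(P[...,2]-.02)<.005)&(np.hypot(P[...,0]-.6,P[...,1]+.085)<.16)
    k=cv2.morphologyEx(k.astype(np.uint8),cv2.MORPH_OPEN,np.ones((3,3)))>0
    q=P[k][:,:2].astype(np.float32); print(n,'plaque',len(q),cv2.minAreaRect(q),np.median(P[k][:,2]))
    # weight
    k=ok&(np.hypot(P[...,0]-.463,P[...,1]+.337)<.05)&(P[...,2]>.008)
    q=P[k]; dd=q[abs(q[:,2]-.016)<.004]; kn=q[q[:,2]>.035]
    print('weight disc',cv2.minEnclosingCircle(dd[:,:2].astype(np.float32)),'knob',kn.mean(0),len(kn),q[:,2].max())
    # easel slope plane via RANSAC-ish
    m=ok&(np.hypot(P[...,0]-.48,P[...,1]-.27)<.15)&(P[...,2]>.03)&(P[...,2]<.17)
    q=P[m]; rng=np.random.default_rng(0);best=(0,)
    for _ in range(800):
        t=q[rng.choice(len(q),3,False)]; nn=np.cross(t[1]-t[0],t[2]-t[0])
        if np.linalg.norm(nn)<1e-5: continue
        nn/=np.linalg.norm(nn); nn*=np.sign(nn[2]); c=(abs((q-t[0])@nn)<.002).sum()
        if c>best[0]: best=(c,nn,t[0])
    i=abs((q-best[2])@best[1])<.0025; c=q[i].mean(0); nn=np.linalg.svd(q[i]-c,full_matrices=False)[2][2]; nn*=np.sign(nn[2])
    print('slope',i.sum(),'deg',np.degrees(np.arccos(nn[2])),'e heading',np.degrees(np.arctan2(-nn[1],-nn[0])),'c',c)
    e=np.r_[-nn[:2],0];e/=np.linalg.norm(e); up=np.cross(nn,np.cross(e,nn));up/=np.linalg.norm(up); lat=np.cross(nn,up)
    L=lambda p:np.stack([(p-c)@up,(p-c)@lat,(p-c)@nn],-1)
    l=L(q[i]);print('board up',np.percentile(l[:,0],[.5,99.5]),'lat',np.percentile(l[:,1],[.5,99.5]))
    l=L(q);s=(l[:,2]>.014)&(l[:,2]<.023);r=cv2.minAreaRect(l[s][:,:2].astype(np.float32));print('stock',s.sum(),r,np.median(l[s][:,2]))
    w=c+up*r[0][0]+lat*r[0][1]+nn*.0185; print('stock top centre world',w)
    # blade grey
    x=im[m]; g=(x.max(1)-x.min(1)<25)&(x.mean(1)<190)&(x.mean(1)>60)&(abs(l[:,2])<.008)
    r=cv2.minAreaRect(l[g][:,:2].astype(np.float32)); print('blade',g.sum(),r,'up,lat,nn',up,lat,nn)
E
```

```text
scene plaque 4960 ((0.5956214070320129, -0.08315634727478027), (0.15205930173397064, 0.24177846312522888), 74.97946166992188) 0.020043191815093182
weight disc ((0.45650514960289, -0.3332752585411072), 0.030440745875239372) knob [ 0.45870281 -0.33479312  0.048525  ] 109 0.05478237121224048
slope 2852 deg 35.18961332489542 e heading 28.909349570396596 c [0.48323226 0.28313723 0.09319   ]
board up [-0.09449807  0.11246404] lat [-0.10488804  0.11515625]
stock 493 ((0.0022386088967323303, 0.004412710666656494), (0.22054338455200195, 0.22179169952869415), 89.56028747558594) 0.018163518067868346
stock top centre world [0.47336785 0.28273056 0.10959919]
blade 496 ((0.014637723565101624, 0.00862928107380867), (0.14389489591121674, 0.04600811377167702), 1.4149837493896484) up,lat,nn [0.71540838 0.39507897 0.57628417] [-4.83425236e-01  8.75385653e-01  2.77555756e-17] [-0.5044709  -0.27859031  0.81724938]
top plaque 1165 ((0.5951384902000427, -0.08570839464664459), (0.1488344967365265, 0.2393055558204651), 75.96000671386719) 0.020682541775727162
weight disc ((0.45691773295402527, -0.33539432287216187), 0.03062477707862854) knob [ 0.45543003 -0.33427894  0.05056055] 59 0.0617772356224191
slope 2273 deg 35.079991973879565 e heading 28.26639400912514 c [0.47916776 0.28813465 0.09424754]
board up [-0.09572196  0.11274867] lat [-0.10976963  0.10714024]
stock 471 ((0.0003287568688392639, -0.0019024461507797241), (0.2200893610715866, 0.21696050465106964), 0.5949031114578247) 0.01752551842316186
stock top centre world [0.4709412  0.28155131 0.10957597]
blade 598 ((0.01432500034570694, 8.472427725791931e-05), (0.14714336395263672, 0.040553826838731766), 0.5560622811317444) up,lat,nn [0.72076648 0.38754762 0.57471951] [-0.4735717   0.88075527  0.        ] [-0.50618724 -0.2721709   0.81835046]
```

View pics/crop.png

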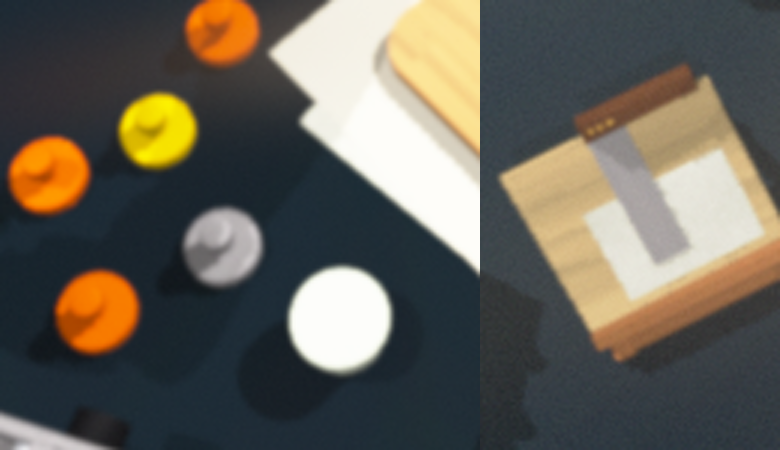

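The crop confirms it: the bare grey weight is at crop (223,246), between the two orange ones and the white pot. The square hangs with its stock along the easel's top edge, and the blade's brass rivets are at its left end. Next I'll isolate the stock cleanly.

```bash
python3 - <<'E'
from h import *
D={n:np.load(n+'0.npz') for n in('scene','top')}
th=np.radians(28.5);e=np.r_[np.cos(th),np.sin(th),0];s35,c35=np.sin(np.radians(35)),np.cos(np.radians(35))
up=e*c35+[0,0,s35]; lat=np.r_[-np.sin(th),np.cos(th),0]; nn=-e*s35+[0,0,c35]
c=np.r_[.4882,.2943,.102]
for n in D:
    d=D[n]['d'];P=cloud(n,d);im=D[n]['im'];ok=d>0
    l=np.stack([(P-c)@up,(P-c)@lat,(P-c)@nn],-1)
    hsv=cv2.cvtColor(im,cv2.COLOR_BGR2HSV)
    box=ok&(abs(l[...,0])<.16)&(abs(l[...,1])<.15)
    board=box&(abs(l[...,2])<.006)&(abs(l[...,0])<.06); print(n,'board nn',np.median(l[...,2][board]))
    s=box&(l[...,2]>.008)&(l[...,2]<.03)&(l[...,0]>.05)
    N,lab,st,_=cv2.connectedComponentsWithStats(s.astype(np.uint8)); j=1+st[1:,4].argmax(); s=lab==j
    q=l[s];print('stock',s.sum(),cv2.minAreaRect(q[:,:2].astype(np.float32)),np.percentile(q[:,0],[2,98]),np.percentile(q[:,1],[2,98]),np.median(q[:,2]))
    for a in np.arange(-.1,.125,.015):
        r=board*0+(box&(abs(l[...,2])<.006)&(abs(l[...,0]-a)<.006)); r=r>0
        g=r&(hsv[...,1]<70)&(hsv[...,2]<190)&(hsv[...,2]>60)
        print(round(a,3),'board lat',np.round(np.percentile(l[...,1][r],[1,99]),3) if r.any() else'', g.sum(),np.round(np.percentile(l[...,1][g],[3,50,97]),3) if g.any() else '')
E
```

```text
scene board nn -0.00168231842183846
stock 297 ((0.09092036634683609, -0.03981809690594673), (0.123519167304039, 0.021573295816779137), 89.83631896972656) [0.08103157 0.10075264] [-0.10042383  0.01741651] 0.015467360039280774
-0.1 board lat [-0.112  0.106] 0 
-0.085 board lat [-0.111  0.107] 0 
-0.07 board lat [-0.111  0.106] 16 [-0.016 -0.     0.019]
-0.055 board lat [-0.111  0.103] 41 [-0.018 -0.002  0.016]
-0.04 board lat [-0.111  0.105] 42 [-0.019 -0.003  0.016]
-0.025 board lat [-0.111  0.104] 41 [-0.019 -0.002  0.017]
-0.01 board lat [-0.111  0.106] 43 [-0.017  0.001  0.019]
0.005 board lat [-0.113  0.104] 39 [-0.019 -0.002  0.018]
0.02 board lat [-0.111  0.106] 46 [-0.018  0.003  0.02 ]
0.035 board lat [-0.112  0.107] 47 [-0.019  0.002  0.022]
0.05 board lat [-0.11   0.105] 46 [-0.017  0.002  0.023]
0.065 board lat [-0.111  0.106] 45 [-0.017  0.     0.02 ]
0.08 board lat [-0.112  0.106] 0 
0.095 board lat [-0.101  0.017] 0 
0.11 board lat  0 
0.125 board lat  0 
top board nn -0.0006672732789755281
stock 314 ((0.08960963040590286, -0.040000613778829575), (0.022557619959115982, 0
[... 190 characters left out ...]
ard lat [-0.109  0.105] 23 [-0.018 -0.001  0.016]
-0.055 board lat [-0.107  0.105] 48 [-0.019 -0.003  0.017]
-0.04 board lat [-0.11   0.104] 45 [-0.019 -0.001  0.017]
-0.025 board lat [-0.109  0.104] 47 [-0.018  0.     0.017]
-0.01 board lat [-0.109  0.105] 44 [-0.018  0.001  0.018]
0.005 board lat [-0.11   0.105] 46 [-0.019  0.     0.017]
0.02 board lat [-0.11   0.105] 54 [-0.02   0.001  0.019]
0.035 board lat [-0.11   0.104] 49 [-0.019  0.001  0.019]
0.05 board lat [-0.11   0.104] 51 [-0.02  -0.002  0.018]
0.065 board lat [-0.108  0.105] 52 [-0.019 -0.001  0.019]
0.08 board lat [-0.112  0.105] 1 [-0.011 -0.011 -0.011]
0.095 board lat [-0.099  0.016] 0 
0.11 board lat  0 
0.125 board lat  0
```

```bash
cat >> h.py <<'E'
def plan(p,Rt,frac=None):
    s=env.get_state(); q=s['orientation']; R0=R.from_quat(np.r_[q[1:],q[0]])
    t=R0.inv().apply(np.asarray(p)-s['tcp_pos'])/.12; r=(R0.inv()*Rt).as_rotvec()/np.radians(60)
    k=min(1,.99/max(abs(t).max(),abs(r).max()))
    if frac: k=frac
    print('t',round(s['clock'],2),'tcp',s['tcp_pos'].round(4),'gap',round(s['finger_gap'],4),'F',s['wrist_force'].round(1),'| need mm',(t*120).round(1),'deg',(r*60).round(1),'| k',round(k,2),'travel',(t*k).round(3).tolist(),'rot',(r*k).round(3).tolist())
def frame(x=None,y=None,z=None):
    return R.from_matrix(np.stack([x,y,z],1))
th=np.radians(28.5);e=np.r_[np.cos(th),np.sin(th),0];s35,c35=np.sin(np.radians(35)),np.cos(np.radians(35))
up=e*c35+[0,0,s35]; lat=np.r_[-np.sin(th),np.cos(th),0]; nn=-e*s35+[0,0,c35]
O=np.r_[.4882,.2943,.102]+up*.0803-nn*.0012
RG=frame(lat,up,-nn); G=O+up*.010-lat*.032+nn*.023
E
python3 - <<'E'
from h import *
print(O,G)
W=R.from_matrix(np.stack([[-.5,.866,0],[.866,.5,0],[0,0,-1]],1))
plan([.42,-.2,.32],W); plan([.40,.0,.32],W); plan(G+nn*.09,RG)
E
```

```text
[0.54661163 0.32601493 0.14707521] [0.55748598 0.29550664 0.17165147]
t 0.8 tcp [ 0.1621 -0.5517  0.2504] gap 0.0855 F [-0.8 -1.  -0.6] | need mm [ 346.6 -264.7  -69.7] deg [   0.     0.  -103.6] | k 0.34 travel [0.99, -0.756, -0.199] rot [0.0, 0.0, -0.592]
t 0.8 tcp [ 0.1621 -0.5517  0.2504] gap 0.0855 F [-0.8 -1.  -0.6] | need mm [ 383.8 -462.2  -69.7] deg [   0.     0.  -103.6] | k 0.26 travel [0.822, -0.99, -0.149] rot [0.0, 0.0, -0.444]
t 0.8 tcp [ 0.1621 -0.5517  0.2504] gap 0.0855 F [-0.8 -1.  -0.6] | need mm [ 567.7 -690.5    4.9] deg [-25.1  31.1 -98.6] | k 0.17 travel [0.814, -0.99, 0.007] rot [-0.072, 0.089, -0.283]
```

```bash
python3 -m pendant '[{"travel":[0.99,-0.5,-0.5],"rot":[0,0,-0.5],"fingers":1},{"travel":[0.99,-0.5,-0.5],"rot":[0,0,-0.5],"fingers":1},{"travel":[0.99,-0.5,-0.5],"rot":[0,0,-0.5],"fingers":1},{"travel":[0.99,-0.5,-0.5],"rot":[0,0,-0.5],"fingers":1}]'
python3 - <<'E'
from h import *
W=R.from_matrix(np.stack([[-.5,.866,0],[.866,.5,0],[0,0,-1]],1))
plan([.42,-.2,.32],W); plan([.42,.0,.32],W)
E
```

```text
clock: 1.2
tcp_pos: [0.2625, -0.4584, 0.3138]
orientation: [0.002, 0.917, 0.398, 0.001]
wrist_force: [-0.3, -0.7, -0.5]
finger_gap: 0.0854
grip_force: 0.0
t 1.2 tcp [ 0.2625 -0.4584  0.3138] gap 0.0854 F [-0.3 -0.7 -0.5] | need mm [296.3 -61.3  -6.7] deg [  0.2   0.2 -73.1] | k 0.4 travel [0.99, -0.205, -0.022] rot [0.001, 0.001, -0.488]
t 1.2 tcp [ 0.2625 -0.4584  0.3138] gap 0.0854 F [-0.3 -0.7 -0.5] | need mm [ 442.5 -197.8   -7.5] deg [  0.2   0.2 -73.1] | k 0.27 travel [0.99, -0.443, -0.017] rot [0.001, 0.001, -0.327]
```

```bash
python3 -m pendant '[{"travel":[0.99,-0.3,0],"rot":[0,0,-0.5],"fingers":1},{"travel":[0.99,-0.3,0],"rot":[0,0,-0.5],"fingers":1},{"travel":[0.99,-0.3,0],"rot":[0,0,-0.5],"fingers":1}]'
python3 - <<'E'
from h import *
W=R.from_matrix(np.stack([[-.5,.866,0],[.866,.5,0],[0,0,-1]],1))
plan([.43,-.1,.32],W); plan([.43,.08,.32],W)
E
```

```text
clock: 1.5
tcp_pos: [0.3159, -0.3467, 0.3106]
orientation: [-0.0, 0.806, 0.592, 0.0]
wrist_force: [-0.0, -0.6, 0.4]
finger_gap: 0.0855
grip_force: 0.0
t 1.5 tcp [ 0.3159 -0.3467  0.3106] gap 0.0855 F [-0.  -0.6  0.4] | need mm [269.6  35.2  -9.2] deg [  0.   -0.  -47.4] | k 0.44 travel [0.99, 0.129, -0.034] rot [0.0, -0.0, -0.348]
t 1.5 tcp [ 0.3159 -0.3467  0.3106] gap 0.0855 F [-0.  -0.6  0.4] | need mm [441.4 -18.5  -9. ] deg [  0.   -0.  -47.4] | k 0.27 travel [0.99, -0.042, -0.02] rot [0.0, -0.0, -0.213]
```

```bash
python3 -m pendant '[{"travel":[0.99,0.1,0],"rot":[0,0,-0.3],"fingers":1},{"travel":[0.99,0.1,0],"rot":[0,0,-0.3],"fingers":1},{"travel":[0.99,0.1,0],"rot":[0,0,-0.3],"fingers":1}]'; python3 -m pendant '[{"travel":[0.9,-0.3,0],"rot":[0,0,-0.2],"fingers":1},{"travel":[0.9,-0.3,0],"rot":[0,0,-0.2],"fingers":1},{"travel":[0.9,-0.3,0],"rot":[0,0,-0.2],"fingers":1}]'
python3 - <<'E'
from h import *
plan(G+nn*.09,RG); print(env.get_state()['joint_pos'].round(2))
E
```

```text
clock: 1.8
tcp_pos: [0.3635, -0.237, 0.3107]
orientation: [0.0, 0.704, 0.71, 0.0]
wrist_force: [-0.0, -0.5, -0.3]
finger_gap: 0.0856
grip_force: 0.0
clock: 2.1
tcp_pos: [0.3246, -0.1289, 0.3105]
orientation: [-0.001, 0.627, 0.779, 0.0]
wrist_force: [0.9, -0.4, 1.3]
finger_gap: 0.0853
grip_force: 0.0
t 2.1 tcp [ 0.3246 -0.1289  0.3105] gap 0.0853 F [ 0.9 -0.4  1.3] | need mm [350.2 268.9  65.4] deg [-34.8   4.9 -15.6] | k 0.34 travel [0.99, 0.76, 0.185] rot [-0.197, 0.027, -0.088]
[-0.61 -0.14 -0.31  1.4   0.    0.75]
```

```bash
python3 -m pendant '[{"travel":[0.95,0.75,0],"rot":[-0.2,0,-0.1],"fingers":1},{"travel":[0.95,0.75,0],"rot":[-0.2,0,-0.1],"fingers":1},{"travel":[0.95,0.75,0],"rot":[-0.2,0,-0.1],"fingers":1},{"travel":[0.95,0.75,0],"rot":[-0.2,0,-0.1],"fingers":1}]'
python3 - <<'E'
from h import *
plan(G+nn*.09,RG)
E
```

```text
clock: 2.5
tcp_pos: [0.3916, 0.0026, 0.311]
orientation: [0.066, 0.579, 0.808, 0.083]
wrist_force: [-0.7, -0.3, 1.0]
finger_gap: 0.0855
grip_force: 0.0
t 2.5 tcp [0.3916 0.0026 0.311 ] gap 0.0855 F [-0.7 -0.3  1. ] | need mm [216.4 182.2 103.9] deg [-22.8   4.6  -8.8] | k 0.55 travel [0.99, 0.833, 0.475] rot [-0.209, 0.042, -0.081]
```

```bash
python3 -m pendant '[{"travel":[0.99,0.8,0.3],"rot":[-0.2,0.04,-0.08],"fingers":1},{"travel":[0.99,0.8,0.3],"rot":[-0.2,0.04,-0.08],"fingers":1},{"travel":[0.99,0.8,0.3],"rot":[-0.2,0.04,-0.08],"fingers":1},{"travel":[0.99,0.8,0.3],"rot":[-0.2,0.04,-0.08],"fingers":1}]'
python3 - <<'E'
from h import *
plan(G+nn*.09,RG)
E
```

```text
clock: 2.9
tcp_pos: [0.4504, 0.1459, 0.2934]
orientation: [0.112, 0.535, 0.819, 0.175]
wrist_force: [-0.2, -1.0, 0.1]
finger_gap: 0.0856
grip_force: 0.0
t 2.9 tcp [0.4504 0.1459 0.2934] gap 0.0856 F [-0.2 -1.   0.1] | need mm [89.4 77.9 87.7] deg [-10.9   2.2  -4.2] | k 1 travel [0.745, 0.649, 0.73] rot [-0.182, 0.036, -0.071]
```

```bash
python3 -m pendant '[{"travel":[0.745,0.65,0.73],"rot":[-0.182,0.036,-0.071],"fingers":1},{"travel":[0.745,0.65,0.73],"rot":[-0.182,0.036,-0.071],"fingers":1},{"travel":[0.745,0.65,0.73],"rot":[-0.182,0.036,-0.071],"fingers":1},{"travel":[0.745,0.65,0.73],"rot":[-0.182,0.036,-0.071],"fingers":1},{"travel":[0.745,0.65,0.73],"rot":[-0.182,0.036,-0.071],"fingers":1},{"travel":[0.745,0.65,0.73],"rot":[-0.182,0.036,-0.071],"fingers":1}]'
python3 - <<'E'
from h import *
plan(G,RG)
E
```

```text
clock: 3.5
tcp_pos: [0.513, 0.2656, 0.2459]
orientation: [0.155, 0.491, 0.818, 0.257]
wrist_force: [-0.5, 0.2, -0.5]
finger_gap: 0.0853
grip_force: 0.0
t 3.5 tcp [0.513  0.2656 0.2459] gap 0.0853 F [-0.5  0.2 -0.5] | need mm [ 5.6  1.3 91.4] deg [-0.1  0.3 -0.3] | k 1 travel [0.046, 0.011, 0.762] rot [-0.002, 0.005, -0.005]
```

```bash
python3 -m pendant '[{"travel":[0.046,0.011,0.3],"rot":[0,0,0],"fingers":0.5},{"travel":[0.046,0.011,0.6],"rot":[0,0,0],"fingers":0.2},{"travel":[0.046,0.011,0.6],"rot":[0,0,0],"fingers":0},{"travel":[0.046,0.011,0.6],"rot":[0,0,0],"fingers":0},{"travel":[0.046,0.011,0.6],"rot":[0,0,0],"fingers":0}]'
python3 - <<'E'
from h import *
im,d=env.read_camera('scene'); im2,d2=env.read_camera('top')
a=cv2.resize(im[50:190,270:430],(480,420),interpolation=cv2.INTER_CUBIC);b=cv2.resize(im2[140:280,120:220],(300,420),interpolation=cv2.INTER_CUBIC)
cv2.imwrite('pics/c2.png',np.hstack([a,b])); plan(G,RG)
E
```

```text
clock: 4.0
tcp_pos: [0.548, 0.2907, 0.1894]
orientation: [0.155, 0.49, 0.818, 0.258]
wrist_force: [-0.1, -0.1, -0.2]
finger_gap: 0.0428
grip_force: 0.0
t 4.1 tcp [0.5479 0.2911 0.1896] gap 0.0425 F [ 0.1 -0.7  1.1] | need mm [-0.6 -1.7 20.7] deg [ 0.1  0.3 -0.3] | k 1 travel [-0.005, -0.014, 0.173] rot [0.001, 0.005, -0.004]
```

View pics/c2.png

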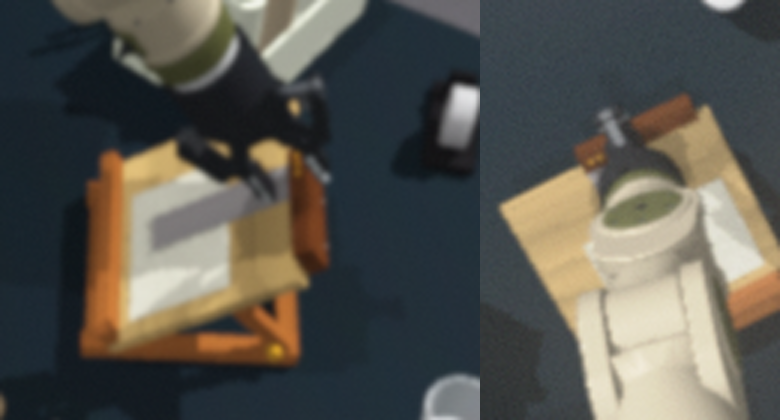

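The fingers straddle the stock: in the scene crop the inner finger is at (268,185), the outer one at (320,165), and the stock is between them. I'll go down and grip.

```bash
python3 -m pendant '[{"travel":[0,-0.013,0.06],"rot":[0,0.005,-0.004],"fingers":0},{"travel":[0,-0.013,0.12],"rot":[0,0.005,-0.004],"fingers":0},{"travel":[0,-0.013,0.165],"rot":[0,0.005,-0.004],"fingers":0},{"travel":[0,-0.013,0.165],"rot":[0,0.005,-0.004],"fingers":0},{"travel":[0,-0.013,0.165],"rot":[0,0.005,-0.004],"fingers":0}]'
python3 - <<'E'
from h import *
plan(G,RG)
E
```

```text
clock: 4.6
tcp_pos: [0.5559, 0.2964, 0.1695]
orientation: [0.152, 0.488, 0.82, 0.258]
wrist_force: [-0.1, 0.4, -0.7]
finger_gap: 0.0424
grip_force: 0.0
t 4.6 tcp [0.5559 0.2964 0.1695] gap 0.0424 F [-0.1  0.4 -0.7] | need mm [-1.5  2.  -1.2] deg [-0.2 -0.1  0. ] | k 1 travel [-0.013, 0.017, -0.01] rot [-0.003, -0.002, 0.0]
```

```bash
python3 -m pendant '[{"travel":[0,0.012,0],"rot":[0,0,0],"fingers":-0.3},{"travel":[0,0.012,0],"rot":[0,0,0],"fingers":-0.6},{"travel":[0,0.012,0],"rot":[0,0,0],"fingers":-1},{"travel":[0,0.012,0],"rot":[0,0,0],"fingers":-1},{"travel":[0,0.012,0],"rot":[0,0,0],"fingers":-1},{"travel":[0,0.012,0],"rot":[0,0,0],"fingers":-1},{"travel":[0,0.012,0],"rot":[0,0,0],"fingers":-1}]' 60
python3 - <<'E'
from h import *
plan(G,RG)
E
```

```text
clock: 5.3
tcp_pos: [0.557, 0.2968, 0.1711]
orientation: [0.153, 0.488, 0.82, 0.258]
wrist_force: [-4.8, -2.1, 4.7]
finger_gap: 0.0187
grip_force: 58.7
t 5.3 tcp [0.557  0.2968 0.1711] gap 0.0187 F [-4.8 -2.1  4.7] | need mm [-1.4  0.1 -0.5] deg [-0.1 -0.1 -0. ] | k 1 travel [-0.012, 0.001, -0.004] rot [-0.002, -0.001, -0.0]
```

```bash
python3 -m pendant '[{"travel":[0,0,-0.06],"rot":[0,0,0],"fingers":-1},{"travel":[0,0,-0.15],"rot":[0,0,0],"fingers":-1},{"travel":[0,0,-0.3],"rot":[0,0,0],"fingers":-1},{"travel":[0,0,-0.5],"rot":[0,0,0],"fingers":-1},{"travel":[0,0,-0.8],"rot":[0,0,0],"fingers":-1},{"travel":[0,0,-0.99],"rot":[0,0,0],"fingers":-1},{"travel":[0,0,-0.99],"rot":[0,0,0],"fingers":-1},{"travel":[0,0,-0.99],"rot":[0,0,0],"fingers":-1}]'
cat >> h.py <<'E'
# plaque: centre, heading
ph=np.radians(-14.5); px=np.r_[np.cos(ph),np.sin(ph),0]; py=np.r_[-np.sin(ph),np.cos(ph),0]; Z=np.r_[0,0,1.]
PC=np.r_[.5954,-.0844,0]
def place(gap,h,dx=0):  # TCP for stock inner face gap mm off the edge, blade h above face, using grasp coords gs=(x,y,z) in square
    o=PC+px*(-.040+.020+dx)+py*(.075+gap)+Z*(.020+h)     # square origin
    return o-py*GS[0]+px*GS[1]+Z*GS[2], frame(-px,py,-Z)
GS=np.r_[-.010,.0315,.0235]
E
python3 - <<'E'
from h import *
# refine plaque from both cams, tick by darkness
for n in('scene','top'):
    D=np.load(n+'0.npz');g=cv2.cvtColor(D['im'],cv2.COLOR_BGR2GRAY).astype(np.float32)
    # resample top face along plaque frame
    xs=np.arange(-.13,.131,.001);ys=np.arange(-.085,.0851,.001);X,Y=np.meshgrid(xs,ys)
    W=PC+X[...,None]*px+Y[...,None]*py+[0,0,.02]
    uv=proj(n,W.reshape(-1,3)).reshape(*X.shape,2).astype(np.float32)
    I=cv2.remap(D['im'],uv[...,0],uv[...,1],cv2.INTER_CUBIC); cv2.imwrite(f'pics/rect_{n}.png',I)
    G_=cv2.cvtColor(I,cv2.COLOR_BGR2GRAY).astype(float)
    r=G_[(ys>.04)&(ys<.065)].mean(0); k=(xs>-.07)&(xs<-.01); b=cv2.blur(r[None],(25,1))[0]; dk=np.clip(b-r,0,None)[k]; dk[dk<dk.max()*.4]=0; print(n,'tick x',(xs[k]*dk).sum()/dk.sum(),dk.max())
    S=cv2.cvtColor(I,cv2.COLOR_BGR2HSV)[...,1].astype(float)
    for x0 in(-.09,-.03,.03,.09):
        c=S[:,abs(xs-x0)<.008].mean(1); gr=np.gradient(cv2.GaussianBlur(c[:,None],(1,5),0)[:,0]); j=ys>.05; print('  edge+y at x',x0,ys[j][gr[j].argmin()], 'edge-y',ys[~j][gr[~j].argmax()])
    for y0 in(-.02,.03):
        c=S[abs(ys-y0)<.008].mean(0); gr=np.gradient(cv2.GaussianBlur(c[:,None],(1,5),0)[:,0]); print('  ends at y',y0,xs[gr.argmax()],xs[gr.argmin()])
plan(*place(0,.12))
E
```

```text
clock: 6.1
tcp_pos: [0.4976, 0.2642, 0.2692]
orientation: [0.153, 0.488, 0.82, 0.259]
wrist_force: [0.2, -0.3, -1.8]
finger_gap: 0.0187
grip_force: 58.9
scene tick x -0.0400057078556401 23.803200000000004
  edge+y at x -0.09 0.07800000000000014 edge-y -0.074
  edge+y at x -0.03 0.07600000000000014 edge-y -0.076
  edge+y at x 0.03 0.07600000000000014 edge-y -0.076
  edge+y at x 0.09 0.07500000000000014 edge-y -0.076
  ends at y -0.02 -0.119 0.12200000000000022
  ends at y 0.03 -0.119 0.12200000000000022
top tick x -0.038881144999852305 27.527999999999963
  edge+y at x -0.09 0.07400000000000014 edge-y -0.074
  edge+y at x -0.03 0.07400000000000014 edge-y -0.076
  edge+y at x 0.03 0.07400000000000014 edge-y -0.076
  edge+y at x 0.09 0.07300000000000013 edge-y -0.076
  ends at y -0.02 -0.123 0.12000000000000022
  ends at y 0.03 -0.122 0.12000000000000022
t 6.1 tcp [0.4976 0.2642 0.2692] gap 0.0187 F [ 0.2 -0.3 -1.8] | need mm [-298.8  -72.1   78.3] deg [ 33.   14.3 -45.5] | k 0.4 travel [-0.99, -0.239, 0.259] rot [0.219, 0.095, -0.301]
```

```bash
sed -i 's/radians(-14.5)/radians(-15.0)/' h.py; python3 -m pendant '[{"travel":[-0.2,-0.04,0],"rot":[0.05,0.02,-0.07],"fingers":-1},{"travel":[-0.5,-0.12,0.05],"rot":[0.1,0.04,-0.15],"fingers":-1},{"travel":[-0.8,-0.2,0.1],"rot":[0.16,0.07,-0.22],"fingers":-1},{"travel":[-0.99,-0.24,0.13],"rot":[0.22,0.1,-0.3],"fingers":-1},{"travel":[-0.99,-0.24,0.13],"rot":[0.22,0.1,-0.3],"fingers":-1}]'
python3 - <<'E'
from h import *
plan(*place(.03,.10))
E
```

```text
clock: 6.6
tcp_pos: [0.5438, 0.1503, 0.2364]
orientation: [0.09, 0.355, 0.917, 0.159]
wrist_force: [-0.1, -0.8, -1.5]
finger_gap: 0.0183
grip_force: 59.1
t 6.6 tcp [0.5438 0.1503 0.2364] gap 0.0183 F [-0.1 -0.8 -1.5] | need mm [-148.9  -63.7   83.7] deg [ 19.7   8.  -27.1] | k 0.8 travel [-0.99, -0.423, 0.556] rot [0.262, 0.106, -0.36]
```

```bash
python3 -m pendant '[{"travel":[-0.3,-0.12,0.1],"rot":[0.08,0.03,-0.1],"fingers":-1},{"travel":[-0.6,-0.25,0.25],"rot":[0.15,0.06,-0.2],"fingers":-1},{"travel":[-0.9,-0.36,0.4],"rot":[0.22,0.09,-0.3],"fingers":-1},{"travel":[-0.99,-0.42,0.5],"rot":[0.26,0.106,-0.36],"fingers":-1},{"travel":[-0.99,-0.42,0.5],"rot":[0.26,0.106,-0.36],"fingers":-1},{"travel":[-0.99,-0.42,0.5],"rot":[0.26,0.106,-0.36],"fingers":-1}]'
python3 - <<'E'
from h import *
plan(*place(.03,.08))
E
```

```text
clock: 7.2
tcp_pos: [0.6133, 0.0518, 0.1696]
orientation: [0.019, 0.177, 0.983, 0.035]
wrist_force: [0.7, -0.1, -1.7]
finger_gap: 0.0183
grip_force: 59.1
t 7.2 tcp [0.6133 0.0518 0.1696] gap 0.0183 F [ 0.7 -0.1 -1.7] | need mm [-30.1 -21.8  45.4] deg [ 4.3  1.7 -5.4] | k 1 travel [-0.251, -0.182, 0.378] rot [0.071, 0.028, -0.09]
```

```bash
python3 -m pendant '[{"travel":[-0.12,-0.08,0.2],"rot":[0.03,0.013,-0.04],"fingers":-1},{"travel":[-0.25,-0.18,0.45],"rot":[0.071,0.028,-0.09],"fingers":-1},{"travel":[-0.25,-0.18,0.54],"rot":[0.071,0.028,-0.09],"fingers":-1},{"travel":[-0.25,-0.18,0.54],"rot":[0.071,0.028,-0.09],"fingers":-1},{"travel":[-0.25,-0.18,0.54],"rot":[0.071,0.028,-0.09],"fingers":-1}]'
cat > look.py <<'E'
import sys
from h import *
tag=sys.argv[1]
plan(*place(.03,.06)); s=env.get_state()
for n in('scene','top'):
    im,d=env.read_camera(n); np.savez(n+tag+'.npz',im=im,d=d); P=cloud(n,d)
    l=np.stack([(P-PC)@px,(P-PC)@py,P[...,2]],-1); hsv=cv2.cvtColor(im,cv2.COLOR_BGR2HSV)
    t=s['tcp_pos']; zb=t[2]-GS[2]; print(n,'tcp in plaque',(t-PC)@px,(t-PC)@py,'expected blade underside',zb)
    k=(d>0)&(abs(l[...,2]-zb)<.014)&(abs(l[...,0])<.1)&(l[...,1]<.075)&(l[...,1]>-.13)&(hsv[...,1]<70)&(hsv[...,2]<215)
    N,lab,st,_=cv2.connectedComponentsWithStats(k.astype(np.uint8)); j=1+st[1:,4].argmax(); q=l[lab==j]
    r=cv2.minAreaRect(q[:,:2].astype(np.float32)); print(' blade',len(q),r)
    A=np.c_[q[:,0],q[:,1],np.ones(len(q))]; c=np.linalg.lstsq(A,q[:,2],rcond=None)[0]; print(' plane tilt deg x,y',np.degrees(c[:2]),'median top z',np.median(q[:,2]))
    for y in(-.08,-.04,0): 
        m=abs(q[:,1]-y)<.006
        if m.any(): print('  y',y,'x range',np.percentile(q[m,0],[3,97]).round(4))
a=np.load('scene'+tag+'.npz')['im'][150:330,200:400];b=np.load('top'+tag+'.npz')['im'][120:270,220:370]
cv2.imwrite(f'pics/l{tag}.png',np.hstack([cv2.resize(a,(420,378),interpolation=2),cv2.resize(b,(378,378),interpolation=2)]))
E
python3 look.py 3
```

```text
clock: 7.7
tcp_pos: [0.6375, 0.0252, 0.1073]
orientation: [0.002, 0.13, 0.992, 0.0]
wrist_force: [-0.3, 0.6, -0.4]
finger_gap: 0.018
grip_force: 59.1
t 7.7 tcp [0.6375 0.0252 0.1073] gap 0.018 F [-0.3  0.6 -0.4] | need mm [ 0.8 -1.8  3.8] deg [0.  0.2 0.1] | k 1 travel [0.007, -0.015, 0.031] rot [0.001, 0.003, 0.001]
scene tcp in plaque 0.012311582998230567 0.11677977755835334 expected blade underside 0.08377542750329695
 blade 601 ((-0.01598956435918808, 0.017980068922042847), (0.03987903147935867, 0.11338800936937332), 0.43407168984413147)
 plane tilt deg x,y [-0.18700021  0.05603938] median top z 0.08650685166379878
  y -0.04 x range [-0.0324  0.0019]
  y 0 x range [-0.035   0.0019]
top tcp in plaque 0.012311582998230567 0.11677977755835334 expected blade underside 0.08377542750329695
 blade 439 ((-0.015202855691313744, 0.011272545903921127), (0.04271158576011658, 0.10850299149751663), 1.405517578125)
 plane tilt deg x,y [-0.87674836 -0.18199556] median top z 0.08794405790193423
  y -0.04 x range [-0.0321  0.0013]
  y 0 x range [-0.0335  0.0016]
```

View pics/l3.png

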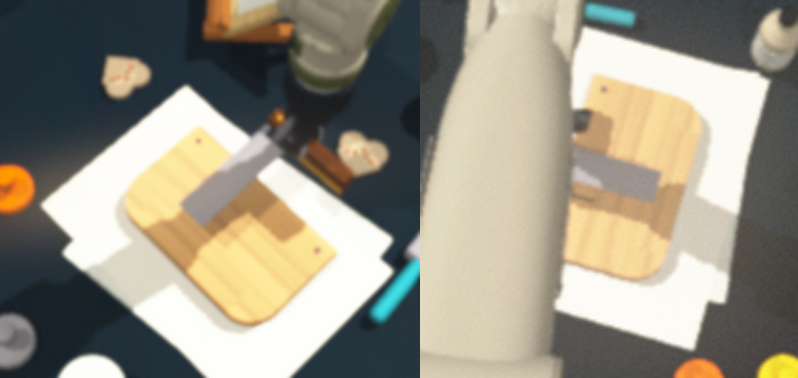

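The scene crop shows the square level and square-on above the plaque, with its blade tip at (198,215). The grasp is at square y≈28 mm. I'll correct for that and descend.

```bash
sed -i 's/^GS=.*/GS=np.r_[-.010,.028,.023]/' h.py; python3 - <<'E'
from h import *
plan(*place(.008,.012,.0005))
E
```

```text
t 7.8 tcp [0.6384 0.0248 0.1082] gap 0.018 F [-0.   0.4 -2.3] | need mm [  5.1 -23.7  53.1] deg [0.  0.3 0.1] | k 1 travel [0.043, -0.197, 0.443] rot [0.001, 0.005, 0.002]
```

```bash
python3 -m pendant '[{"travel":[0.02,-0.07,0.13],"rot":[0,0.002,0],"fingers":-1},{"travel":[0.04,-0.14,0.26],"rot":[0,0.005,0],"fingers":-1},{"travel":[0.043,-0.197,0.38],"rot":[0,0.005,0],"fingers":-1},{"travel":[0.043,-0.197,0.443],"rot":[0,0.005,0],"fingers":-1},{"travel":[0.043,-0.197,0.443],"rot":[0,0.005,0],"fingers":-1},{"travel":[0.043,-0.197,0.443],"rot":[0,0.005,0],"fingers":-1},{"travel":[0.043,-0.197,0.443],"rot":[0,0.005,0],"fingers":-1}]'
cat > look2.py <<'E'
import sys
from h import *
tag=sys.argv[1]
im,d=env.read_camera('scene'); np.savez('scene'+tag+'.npz',im=im,d=d); P=cloud('scene',d)
l=np.stack([(P-PC)@px,(P-PC)@py,P[...,2]],-1); hsv=cv2.cvtColor(im,cv2.COLOR_BGR2HSV)
k=(d>0)&(l[...,2]>.015)&(l[...,2]<.05)&(abs(l[...,0])<.1)&(l[...,1]<.07)&(l[...,1]>-.13)&(hsv[...,1]<70)&(hsv[...,2]<215)
N,lab,st,_=cv2.connectedComponentsWithStats(k.astype(np.uint8)); q=l[lab==1+st[1:,4].argmax()]
print('blade rect',len(q),cv2.minAreaRect(q[:,:2].astype(np.float32)),'top z',np.median(q[:,2]))
A=np.c_[q[:,0],q[:,1],np.ones(len(q))]; print('tilt',np.degrees(np.linalg.lstsq(A,q[:,2],rcond=None)[0][:2]))
E
python3 look2.py 4; python3 - <<'E'
from h import *
plan(*place(.008,.003,.0005))
E
```

```text
clock: 8.5
tcp_pos: [0.6281, 0.003, 0.0542]
orientation: [-0.0, 0.13, 0.992, 0.0]
wrist_force: [0.0, 0.2, -0.9]
finger_gap: 0.0179
grip_force: 59.1
blade rect 617 ((-0.01982128620147705, 0.0018116533756256104), (0.03943994641304016, 0.13131406903266907), 0.6343465447425842) top z 0.03353778367686252
tilt [ 0.68161093 -0.07402996]
t 8.55 tcp [0.628 0.003 0.054] gap 0.0187 F [-0.   0.3 -1.5] | need mm [0.4 0.2 8. ] deg [ 0.  -0.   0.1] | k 1 travel [0.003, 0.001, 0.067] rot [0.0, -0.0, 0.002]
```

```bash
python3 -m pendant '[{"travel":[0,0,0.03],"rot":[0,0,0],"fingers":-1},{"travel":[0,0,0.06],"rot":[0,0,0],"fingers":-1},{"travel":[0,0,0.075],"rot":[0,0,0],"fingers":-1},{"travel":[0,0,0.075],"rot":[0,0,0],"fingers":-1},{"travel":[0,0,0.075],"rot":[0,0,0],"fingers":-1}]'
python3 -m pendant '[{"travel":[0,-0.015,0],"rot":[0,0,0],"fingers":-1},{"travel":[0,-0.03,0],"rot":[0,0,0],"fingers":-1},{"travel":[0,-0.045,0],"rot":[0,0,0],"fingers":-1},{"travel":[0,-0.045,0],"rot":[0,0,0],"fingers":-1},{"travel":[0,-0.045,0],"rot":[0,0,0],"fingers":-1}]'
python3 - <<'E'
from h import *
plan(*place(.0,.0,.0005))
E
```

```text
clock: 9.05
tcp_pos: [0.627, 0.0027, 0.0437]
orientation: [-0.001, 0.13, 0.992, 0.0]
wrist_force: [1.7, 0.2, -1.3]
finger_gap: 0.0182
grip_force: 59.1
clock: 9.55
tcp_pos: [0.6257, -0.0026, 0.0439]
orientation: [-0.001, 0.13, 0.992, 0.0]
wrist_force: [0.3, -0.2, -2.3]
finger_gap: 0.0187
grip_force: 59.1
t 9.55 tcp [ 0.6257 -0.0026  0.0439] gap 0.0187 F [ 0.3 -0.2 -2.3] | need mm [-0.4 -1.8  0.9] deg [-0.  -0.1  0.1] | k 1 travel [-0.003, -0.015, 0.008] rot [-0.0, -0.002, 0.001]
```

```bash
for i in 1 2; do python3 -m pendant '[{"travel":[0,-0.008,0],"rot":[0,0,0],"fingers":-1},{"travel":[0,-0.016,0],"rot":[0,0,0],"fingers":-1},{"travel":[0,-0.016,0],"rot":[0,0,0],"fingers":-1}]' | grep -E 'tcp|wrist'; done; python3 - <<'E'
from h import *
plan(*place(.0,.0,.0005))
E
```

```text
tcp_pos: [0.6253, -0.0045, 0.0439]
wrist_force: [0.8, 0.8, -1.1]
tcp_pos: [0.6249, -0.0056, 0.0439]
wrist_force: [1.0, 4.1, -1.0]
t 10.15 tcp [ 0.6249 -0.0056  0.0439] gap 0.0187 F [ 1.   4.1 -1. ] | need mm [-0.4  1.3  0.9] deg [ 0.1 -0.1  0.1] | k 1 travel [-0.003, 0.011, 0.008] rot [0.001, -0.002, 0.002]
```

```bash
python3 -m pendant '[{"travel":[0,-0.008,0],"rot":[0,0,0],"fingers":-1},{"travel":[0,-0.018,0],"rot":[0,0,0],"fingers":-1},{"travel":[0,-0.018,0],"rot":[0,0,0],"fingers":-1}]' | grep -E 'tcp|wrist'; python3 -m pendant '[{"travel":[0,0,0.006],"rot":[0,0,0],"fingers":-1},{"travel":[0,0,0.012],"rot":[0,0,0],"fingers":-1},{"travel":[0,0,0.012],"rot":[0,0,0],"fingers":-1}]' | grep -E 'tcp|wrist'; python3 look2.py 5;
```

```text
tcp_pos: [0.624, -0.008, 0.0439]
wrist_force: [1.2, 4.4, 0.1]
tcp_pos: [0.6243, -0.0081, 0.0433]
wrist_force: [-1.9, 5.0, 4.3]
blade rect 611 ((-0.021491028368473053, -0.011349305510520935), (0.040368590503931046, 0.12999750673770905), 0.9845199584960938) top z 0.023091247463217803
tilt [-0.41454254  0.17444483]
```

```bash
cat > meas.py <<'E'
import sys
from h import *
tag=sys.argv[1]
# plaque by saturation/yellow at z .02 : optimise pose by edges in rectified image
def rect(n,f):
    D=np.load(f);xs=np.arange(-.13,.131,.0005);ys=np.arange(-.095,.0951,.0005);X,Y=np.meshgrid(xs,ys)
    uv=proj(n,(PC+X[...,None]*px+Y[...,None]*py+[0,0,.02]).reshape(-1,3)).reshape(*X.shape,2).astype(np.float32)
    return xs,ys,cv2.remap(D['im'],uv[...,0],uv[...,1],cv2.INTER_CUBIC)
def edge(c,a,lo,hi,sgn):
    g=sgn*np.gradient(cv2.GaussianBlur(c[:,None],(1,9),0)[:,0]); g[(a<lo)|(a>hi)]=0; g=np.clip(g,0,None); g[g<.5*g.max()]=0; return (g*a).sum()/g.sum()
for f in ('scene0.npz','scene'+tag+'.npz'):
    xs,ys,I=rect('scene',f); S=cv2.cvtColor(I,cv2.COLOR_BGR2HSV)[...,1].astype(float)
    o=[edge(S[:,abs(xs-x0)<.008].mean(1),ys,-.095,-.055,1) for x0 in(-.07,-.04,.03,.06)]
    q=[edge(S[abs(ys-y0)<.008].mean(0),xs,.1,.13,-1) for y0 in(-.02,.0,.02,.05)]+[edge(S[abs(ys-y0)<.008].mean(0),xs,-.13,-.1,1) for y0 in(-.02,.0,.02,.05)]
    print(f,'-y edge',np.round(o,4),'ends',np.round(q,4))
    b=[[round(edge(S[abs(ys-y0)<.006].mean(0),xs,-.06,-.025,-1),4),round(edge(S[abs(ys-y0)<.006].mean(0),xs,-.015,.02,1),4)] for y0 in(-.05,-.02,.01)]
    print('  blade edges x',b)
    t=[edge(S[:,abs(xs-x0)<.006].mean(1),ys,.06,.095,-1) for x0 in (-.1,-.06,.06,.1)];print('  +y edge',np.round(t,4))
cv2.imwrite(f'pics/r{tag}.png',cv2.resize(I[::-1],None,fx=1.5,fy=1.5))
E
python3 meas.py 5
```

```text
scene0.npz -y edge [-0.0764 -0.0764 -0.0762 -0.0762] ends [ 0.1222  0.122   0.1217  0.1217 -0.119  -0.1188 -0.1195 -0.1197]
  blade edges x [[np.float64(-0.034), np.float64(-0.0057)], [np.float64(-0.0305), np.float64(-0.0017)], [np.float64(-0.0453), np.float64(-0.0084)]]
  +y edge [0.0768 0.0765 0.0759 0.0756]
scene5.npz -y edge [-0.0797 -0.0801 -0.0782 -0.0782] ends [ 0.1223  0.1218  0.1217  0.1213 -0.118  -0.118  -0.1185 -0.1187]
  blade edges x [[np.float64(-0.0418), np.float64(-0.002)], [np.float64(-0.0407), np.float64(-0.0023)], [np.float64(-0.0422), np.float64(-0.0028)]]
  +y edge [0.0725 0.073  0.0935 0.0742]
```

View pics/r5.png

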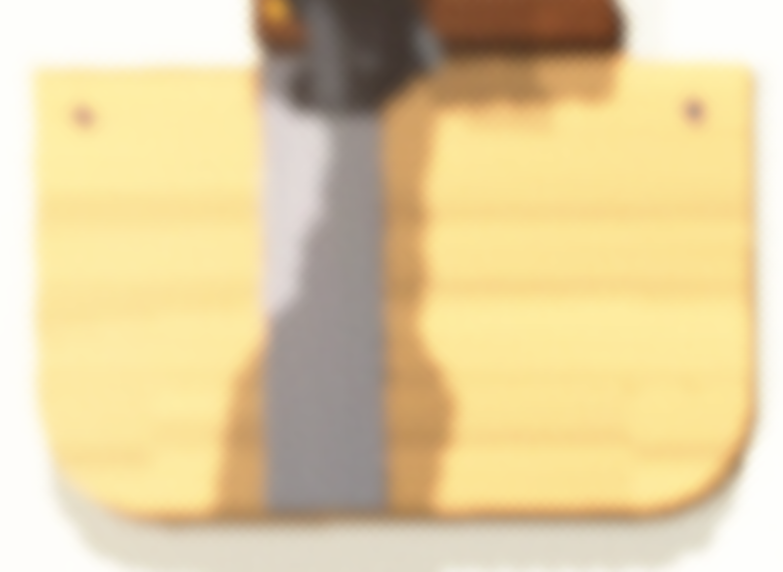

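```bash
python3 - <<'E'
from h import *
p=PC+px*-.04+Z*.0225
w=ray('scene',proj('scene',p),.02)[0]; print('parallax x,y mm',((w-p)@px*1e3).round(2),((w-p)@py*1e3).round(2))
plan(*place(.0,.0,.0005))
E
python3 -m pendant '[{"travel":[0,0,-0.02],"rot":[0,0,0],"fingers":-1},{"travel":[0,0.02,-0.02],"rot":[0,0,0],"fingers":-1},{"travel":[0,0.04,-0.02],"rot":[0,0,0],"fingers":-1},{"travel":[0,0.04,-0.02],"rot":[0,0,0],"fingers":-1}]'
```

```text
parallax x,y mm -0.77 0.82
t 10.8 tcp [ 0.6243 -0.0081  0.0432] gap 0.0185 F [-2.3  4.9  4.6] | need mm [-0.3  3.8  0.2] deg [ 0.  -0.1  0.1] | k 1 travel [-0.003, 0.032, 0.002] rot [0.0, -0.002, 0.002]
clock: 11.2
tcp_pos: [0.6255, -0.0039, 0.0447]
orientation: [-0.001, 0.13, 0.992, -0.0]
wrist_force: [-0.2, -0.4, -1.1]
finger_gap: 0.0183
grip_force: 59.1
```

```bash
python3 -m pendant '[{"travel":[-0.016,0,0],"rot":[0,0,0],"fingers":-1},{"travel":[-0.016,-0.015,0],"rot":[0,0,0],"fingers":-1},{"travel":[-0.016,-0.03,0],"rot":[0,0,0],"fingers":-1},{"travel":[-0.016,-0.04,0],"rot":[0,0,0],"fingers":-1},{"travel":[-0.016,-0.048,0],"rot":[0,0,0],"fingers":-1},{"travel":[-0.016,-0.05,0],"rot":[0,0,0],"fingers":-1},{"travel":[-0.016,-0.05,0],"rot":[0,0,0],"fingers":-1}]' | grep -E 'tcp|wrist'
python3 -m pendant '[{"travel":[0,0,0.006],"rot":[0,0,0],"fingers":-1},{"travel":[0,0,0.012],"rot":[0,0,0],"fingers":-1},{"travel":[0,0,0.018],"rot":[0,0,0],"fingers":-1},{"travel":[0,0,0.018],"rot":[0,0,0],"fingers":-1}]' | grep -E 'tcp|wrist'; python3 look2.py 6; python3 meas.py 6 | tail -3
```

```text
tcp_pos: [0.6259, -0.0096, 0.0448]
wrist_force: [1.7, 3.2, -2.3]
tcp_pos: [0.6261, -0.0096, 0.0433]
wrist_force: [-0.6, 5.5, 2.7]
blade rect 621 ((-0.01930699497461319, -0.0035098418593406677), (0.03991128131747246, 0.14544038474559784), 1.2513936758041382) top z 0.022943070706866815
tilt [-0.69880229  0.01914919]
scene6.npz -y edge [-0.0807 -0.0805 -0.0796 -0.0792] ends [ 0.1223  0.1218  0.1217  0.1213 -0.118  -0.118  -0.1185 -0.1188]
  blade edges x [[np.float64(-0.0397), np.float64(0.0003)], [np.float64(-0.0384), np.float64(-0.0001)], [np.float64(-0.0402), np.float64(-0.0002)]]
  +y edge [0.0712 0.0719 0.0938 0.0732]
```

```bash
python3 -m pendant '[{"travel":[0,0,0],"rot":[0,0,0],"fingers":-0.5},{"travel":[0,0,0],"rot":[0,0,0],"fingers":-0.3},{"travel":[0,0,0],"rot":[0,0,0],"fingers":-0.1},{"travel":[0,0,0],"rot":[0,0,0],"fingers":0},{"travel":[0,0,0],"rot":[0,0,0],"fingers":0}]' 20; python3 -m pendant '[{"travel":[0,0,-0.05],"rot":[0,0,0],"fingers":0},{"travel":[0,0,-0.15],"rot":[0,0,0],"fingers":0},{"travel":[0,0,-0.4],"rot":[0,0,0],"fingers":0},{"travel":[0,0,-0.8],"rot":[0,0,0],"fingers":0},{"travel":[0,0,-0.99],"rot":[0,0,0],"fingers":0},{"travel":[0,0,-0.99],"rot":[0,0,0],"fingers":0}]'; python3 look2.py 7; python3 meas.py 7 | tail -3;  python3 - <<'E'
from h import *
s=env.get_state()
W=frame([np.cos(1.4),np.sin(1.4),0],[np.sin(1.4),-np.cos(1.4),0],[0,0,-1])
plan([.457,-.334,.15],W);print(s['joint_pos'].round(2))
E
```

```text
clock: 12.85
tcp_pos: [0.6256, -0.0103, 0.0425]
orientation: [-0.001, 0.13, 0.992, -0.0]
wrist_force: [-0.2, -0.1, 0.5]
finger_gap: 0.0426
grip_force: 0.0
clock: 13.45
tcp_pos: [0.6291, -0.0104, 0.1677]
orientation: [0.004, 0.13, 0.992, -0.0]
wrist_force: [-0.4, 0.3, -0.3]
finger_gap: 0.0428
grip_force: 0.0
blade rect 328 ((-0.01853422448039055, -0.041658222675323486), (0.03815389797091484, 0.06958786398172379), 0.5922462940216064) top z 0.022831372121563366
tilt [-0.46484369  0.22609248]
scene7.npz -y edge [-0.0807 -0.0807 -0.0797 -0.0792] ends [ 0.1223  0.1218  0.1217  0.1213 -0.118  -0.1182 -0.1185 -0.1188]
  blade edges x [[np.float64(-0.0389), np.float64(0.0)], [np.float64(-0.0402), np.float64(-0.002)], [np.float64(-0.0399), np.float64(-0.0007)]]
  +y edge [0.0711 0.0718 0.0938 0.0734]
t 13.5 tcp [ 0.6278 -0.0103  0.165 ] gap 0.0429 F [-0.4 -1.  -0.1] | need mm [  81.9 -356.8   14.6] deg [ 0.2  0.2 84.9] | k 0.33 travel [0.227, -0.99, 0.041] rot [0.001, 0.001, 0.471]
[-0.14  0.45  0.03  1.15 -0.    0.12]
```

```bash
python3 -m pendant '[{"travel":[0.2,-0.99,0],"rot":[0,0,0],"fingers":0.3},{"travel":[0.2,-0.99,0],"rot":[0,0,0],"fingers":0.3},{"travel":[0.2,-0.99,0],"rot":[0,0,0],"fingers":0.3}]' >/dev/null; python3 -m pendant '[{"travel":[0.25,-0.99,0.05],"rot":[0,0,0],"fingers":0.3},{"travel":[0.25,-0.99,0.05],"rot":[0,0,0],"fingers":0.3},{"travel":[0.25,-0.99,0.05],"rot":[0,0,0],"fingers":0.3}]'
python3 - <<'E'
from h import *
RW=frame(-px,py,-Z); plan([.457,-.3345,.12],RW)
# refresh plaque/blade with scene & top now unobstructed
for n in('scene','top'):
    im,d=env.read_camera(n); np.savez(n+'8.npz',im=im,d=d)
E
python3 meas.py 8 | tail -3
```

```text
clock: 14.1
tcp_pos: [0.51, -0.2281, 0.1544]
orientation: [-0.003, 0.131, 0.991, 0.0]
wrist_force: [-0.1, 0.2, -0.7]
finger_gap: 0.0557
grip_force: 0.0
t 14.1 tcp [ 0.51   -0.2281  0.1544] gap 0.0557 F [-0.1  0.2 -0.7] | need mm [  23.3 -116.5   34.6] deg [-0.  -0.3 -0.1] | k 1 travel [0.195, -0.971, 0.288] rot [-0.001, -0.005, -0.001]
scene8.npz -y edge [-0.0807 -0.081  -0.08   -0.0795] ends [ 0.1218  0.1215  0.1212  0.1209 -0.1182 -0.118  -0.1185 -0.1187]
  blade edges x [[np.float64(-0.0402), np.float64(0.0003)], [np.float64(-0.0401), np.float64(-0.0001)], [np.float64(-0.04), np.float64(-0.0007)]]
  +y edge [0.0715 0.0722 0.094  0.0738]
```

View pics/r8.png

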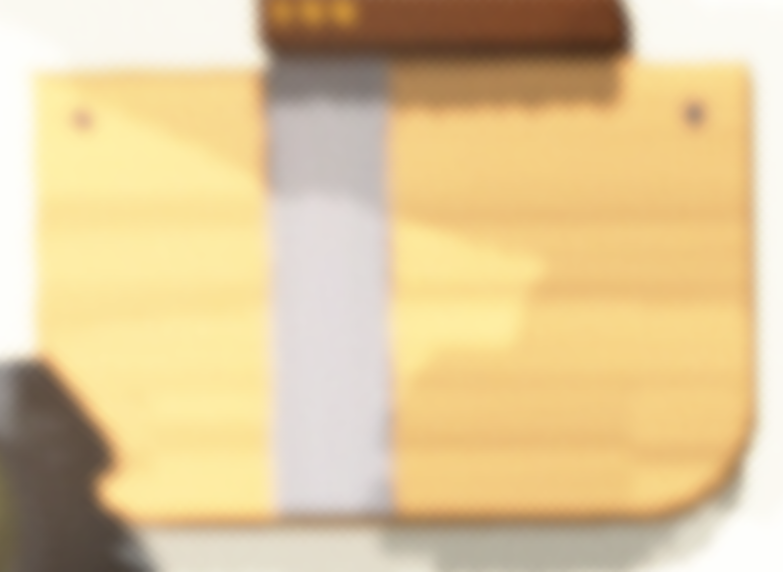

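The top-down view shows the stock parallel to the plaque's edge. The blade's outer edge is at the tick's line, and a sliver of tick shows left of it at (262,150). I'll check flushness numerically and carry on to the weight.

```bash
python3 -m pendant '[{"travel":[0.195,-0.97,0.15],"rot":[0,-0.005,0],"fingers":0.3},{"travel":[0.195,-0.97,0.29],"rot":[0,-0.005,0],"fingers":0.3},{"travel":[0.195,-0.97,0.29],"rot":[0,-0.005,0],"fingers":0.3},{"travel":[0.195,-0.97,0.29],"rot":[0,-0.005,0],"fingers":0.3},{"travel":[0.195,-0.97,0.29],"rot":[0,-0.005,0],"fingers":0.3}]'
cat > flush.py <<'E'
import sys
from h import *
for n in('scene','top'):
    D=np.load(n+sys.argv[1]+'.npz');d=D['d'];P=cloud(n,d); l=np.stack([(P-PC)@px,(P-PC)@py,P[...,2]],-1)
    def fit(k,ax,q,side):  # line through boundary points: percentile q of py binned by px
        p=l[k]; b=np.linspace(*ax,9); m=[]
        for a,c in zip(b[:-1],b[1:]):
            s=p[(p[:,0]>=a)&(p[:,0]<c)]
            if len(s)>3: m.append(((a+c)/2,np.percentile(s[:,1],q)))
        m=np.array(m); return np.polyfit(m[:,0],m[:,1],1)
    st=(d>0)&(abs(l[...,2]-.0385)<.005)&(l[...,0]>-.05)&(l[...,0]<.09)&(l[...,1]>.06)&(l[...,1]<.1)
    p=l[st]; r=cv2.minAreaRect(p[:,:2].astype(np.float32)); print(n,'stock rect',len(p),r,'z',np.median(p[:,2]))
    pl=(d>0)&(abs(l[...,2]-.0203)<.004)&(abs(l[...,0])<.12)&(l[...,1]<.085)
    a=fit(st,(-.035,.075),3,0); o=fit(st,(-.035,.075),97,0); lo=fit(pl&((l[...,0]<-.045)),(-.115,-.045),98,0); hi=fit(pl&(l[...,0]>.085),(.087,.117),98,0)
    bt=fit(pl&((l[...,0]<.0)),(-.07,.07),2,0); bt=fit(pl,(-.07,.07),2,0)
    for x in(-.04,.08): print('  x',x,'inner',np.polyval(a,x).round(4),'outer',np.polyval(o,x).round(4),'edge lo',np.polyval(lo,-.08).round(4),'hi',np.polyval(hi,.1).round(4),'-y edge',np.polyval(bt,x).round(4))
E
python3 flush.py 8; python3 - <<'E'
from h import *
plan([.457,-.3345,.040],frame(-px,py,-Z))
E
```

```text
clock: 14.7
tcp_pos: [0.4599, -0.3313, 0.1202]
orientation: [0.001, 0.13, 0.992, 0.001]
wrist_force: [0.7, -0.2, 0.3]
finger_gap: 0.0558
grip_force: 0.0
scene stock rect 357 ((0.02038753777742386, 0.08242344111204147), (0.12013975530862808, 0.02266562357544899), 0.29253098368644714) z 0.03808201363193125
  x -0.04 inner 0.0717 outer 0.0909 edge lo 0.0673 hi 0.0703 -y edge -0.1713
  x 0.08 inner 0.073 outer 0.0915 edge lo 0.0673 hi 0.0703 -y edge -0.3434
top stock rect 185 ((0.020346224308013916, 0.07597032934427261), (0.11965874582529068, 0.02947586588561535), 1.4575412273406982) z 0.0383920578040971
  x -0.04 inner 0.0671 outer 0.0885 edge lo 0.0657 hi 0.0659 -y edge -0.4666
  x 0.08 inner 0.073 outer 0.0902 edge lo 0.0657 hi 0.0659 -y edge -0.4126
t 14.7 tcp [ 0.4599 -0.3313  0.1202] gap 0.0558 F [ 0.7 -0.2  0.3] | need mm [ 2.1 -3.9 80.2] deg [0.1 0.1 0.1] | k 1 travel [0.017, -0.033, 0.668] rot [0.001, 0.001, 0.001]
```

```bash
python3 -m pendant '[{"travel":[0.017,-0.033,0.2],"rot":[0,0,0],"fingers":0.3},{"travel":[0.017,-0.033,0.4],"rot":[0,0,0],"fingers":0.3},{"travel":[0.017,-0.033,0.55],"rot":[0,0,0],"fingers":0.3},{"travel":[0.017,-0.033,0.64],"rot":[0,0,0],"fingers":0.3},{"travel":[0.017,-0.033,0.66],"rot":[0,0,0],"fingers":0.3},{"travel":[0.017,-0.033,0.66],"rot":[0,0,0],"fingers":0.3},{"travel":[0.017,-0.033,0.66],"rot":[0,0,0],"fingers":0.3}]'
python3 - <<'E'
from h import *
plan([.457,-.3345,.040],frame(-px,py,-Z))
E
```

```text
clock: 15.4
tcp_pos: [0.4582, -0.3358, 0.0428]
orientation: [0.002, 0.129, 0.992, -0.001]
wrist_force: [0.9, -0.2, 0.6]
finger_gap: 0.0551
grip_force: 0.0
t 15.4 tcp [ 0.4582 -0.3358  0.0428] gap 0.0551 F [ 0.9 -0.2  0.6] | need mm [1.5 0.9 2.8] deg [-0.1  0.2  0.1] | k 1 travel [0.012, 0.008, 0.023] rot [-0.001, 0.004, 0.002]
```

```bash
python3 -m pendant '[{"travel":[0.01,0.008,0.02],"rot":[0,0,0],"fingers":0},{"travel":[0.01,0.008,0.02],"rot":[0,0,0],"fingers":-0.2},{"travel":[0.01,0.008,0.02],"rot":[0,0,0],"fingers":-0.4},{"travel":[0.01,0.008,0.02],"rot":[0,0,0],"fingers":-1},{"travel":[0.01,0.008,0.02],"rot":[0,0,0],"fingers":-1},{"travel":[0.01,0.008,0.02],"rot":[0,0,0],"fingers":-1}]' 50; python3 -m pendant '[{"travel":[0,0,-0.03],"rot":[0,0,0],"fingers":-1},{"travel":[0,0,-0.1],"rot":[0,0,0],"fingers":-1},{"travel":[0,0,-0.3],"rot":[0,0,0],"fingers":-1},{"travel":[0,0,-0.6],"rot":[0,0,0],"fingers":-1},{"travel":[0,0,-0.9],"rot":[0,0,0],"fingers":-1},{"travel":[0,0,-0.9],"rot":[0,0,0],"fingers":-1}]'
python3 - <<'E'
from h import *
# target: centre of blade at square x=82,y=0
T=PC+px*-.0193+py*(.0722-.085); print(T)
plan(T+Z*.15,frame(-px,py,-Z))
E
```

```text
clock: 16.0
tcp_pos: [0.4565, -0.3352, 0.0401]
orientation: [0.002, 0.13, 0.992, -0.001]
wrist_force: [-3.9, -1.8, 5.7]
finger_gap: 0.0249
grip_force: 48.9
clock: 16.6
tcp_pos: [0.4586, -0.336, 0.1527]
orientation: [0.005, 0.13, 0.992, -0.003]
wrist_force: [0.8, -1.5, -3.1]
finger_gap: 0.0248
grip_force: 49.8
[ 0.57344475 -0.09176864  0.        ]
t 16.6 tcp [ 0.4586 -0.336   0.1527] gap 0.0248 F [ 0.8 -1.5 -3.1] | need mm [-48.3 265.6   2.1] deg [-0.2  0.6  0.1] | k 0.45 travel [-0.18, 0.99, 0.008] rot [-0.002, 0.004, 0.001]
```

```bash
python3 -m pendant '[{"travel":[-0.04,0.2,0],"rot":[0,0.004,0],"fingers":-1},{"travel":[-0.1,0.55,0],"rot":[0,0.004,0],"fingers":-1},{"travel":[-0.18,0.9,0],"rot":[0,0.004,0],"fingers":-1},{"travel":[-0.18,0.99,0],"rot":[0,0.004,0],"fingers":-1}]' >/dev/null; python3 -m pendant '[{"travel":[-0.06,0.35,0],"rot":[0,0,0],"fingers":-1},{"travel":[-0.13,0.7,0],"rot":[0,0,0],"fingers":-1},{"travel":[-0.18,0.95,0],"rot":[0,0,0],"fingers":-1},{"travel":[-0.19,0.98,0],"rot":[0,0,0],"fingers":-1},{"travel":[-0.19,0.98,0],"rot":[0,0,0],"fingers":-1}]'
python3 - <<'E'
from h import *
T=PC+px*-.0193+py*(.0722-.085)
plan(T+Z*(.0225+.040+.015),frame(-px,py,-Z))
E
```

```text
clock: 17.5
tcp_pos: [0.5594, -0.1162, 0.1462]
orientation: [-0.002, 0.129, 0.992, 0.0]
wrist_force: [-0.5, -0.7, -3.4]
finger_gap: 0.0246
grip_force: 50.5
t 17.5 tcp [ 0.5594 -0.1162  0.1462] gap 0.0246 F [-0.5 -0.7 -3.4] | need mm [-7.6 27.2 68.7] deg [-0.  -0.2  0.2] | k 1 travel [-0.063, 0.227, 0.572] rot [-0.0, -0.003, 0.004]
```

```bash
python3 -m pendant '[{"travel":[-0.03,0.1,0.1],"rot":[0,0,0],"fingers":-1},{"travel":[-0.063,0.227,0.25],"rot":[0,0,0],"fingers":-1},{"travel":[-0.063,0.227,0.4],"rot":[0,0,0],"fingers":-1},{"travel":[-0.063,0.227,0.53],"rot":[0,0,0],"fingers":-1},{"travel":[-0.063,0.227,0.57],"rot":[0,0,0],"fingers":-1},{"travel":[-0.063,0.227,0.57],"rot":[0,0,0],"fingers":-1},{"travel":[-0.063,0.227,0.57],"rot":[0,0,0],"fingers":-1}]'
cat > wlook.py <<'E'
import sys
from h import *
t=env.get_state()['tcp_pos']; T=PC+px*-.0193+py*(.0722-.085)
plan(T+Z*(.0225+.040),frame(-px,py,-Z))
for n in('scene','top'):
    im,d=env.read_camera(n); np.savez(n+sys.argv[1]+'.npz',im=im,d=d); P=cloud(n,d)
    l=np.stack([(P-PC)@px,(P-PC)@py,P[...,2]],-1)
    hi=float(sys.argv[2]); k=(d>0)&(abs(l[...,2]-hi)<.0045)&(np.hypot(l[...,0]+.0193,l[...,1]+.0128)<.045)
    if k.sum()>20: print(n,k.sum(),'disc',cv2.minEnclosingCircle(l[k][:,:2].astype(np.float32)),np.median(l[k][:,2]))
a=np.load('scene'+sys.argv[1]+'.npz')['im'][170:330,220:400]; cv2.imwrite(f'pics/w{sys.argv[1]}.png',cv2.resize(a,(675,600),interpolation=2))
E
python3 wlook.py 9 0.0535
```

```text
clock: 18.2
tcp_pos: [0.5742, -0.0934, 0.0792]
orientation: [-0.001, 0.13, 0.991, -0.0]
wrist_force: [0.2, -0.3, -3.4]
finger_gap: 0.0245
grip_force: 50.6
t 18.2 tcp [ 0.5742 -0.0934  0.0792] gap 0.0245 F [ 0.2 -0.3 -3.4] | need mm [ 1.2  1.4 16.7] deg [-0.  -0.1  0. ] | k 1 travel [0.01, 0.011, 0.139] rot [-0.0, -0.001, 0.001]
scene 172 disc ((-0.016698762774467468, -0.012663447298109531), 0.030050057917833328) 0.05460789132781285
```

View pics/w9.png

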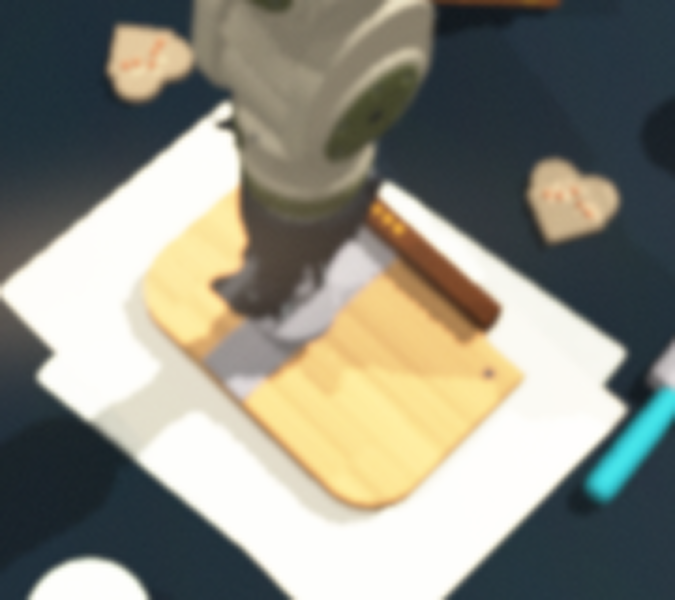

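The scene crop shows the weight over the middle of the blade at (300,325), with its base about 16 mm above it. I'll lower it gently.

```bash
python3 -m pendant '[{"travel":[0.01,0,0.03],"rot":[0,0,0],"fingers":-1},{"travel":[0.01,0,0.06],"rot":[0,0,0],"fingers":-1},{"travel":[0.01,0,0.09],"rot":[0,0,0],"fingers":-1},{"travel":[0.01,0,0.105],"rot":[0,0,0],"fingers":-1},{"travel":[0.01,0,0.105],"rot":[0,0,0],"fingers":-1},{"travel":[0.01,0,0.105],"rot":[0,0,0],"fingers":-1}]' | grep -E 'tcp|wrist'; python3 -m pendant '[{"travel":[0,0,0.008],"rot":[0,0,0],"fingers":-1},{"travel":[0,0,0.015],"rot":[0,0,0],"fingers":-1},{"travel":[0,0,0.015],"rot":[0,0,0],"fingers":-1}]' | grep -E 'tcp|wrist'
```

```text
tcp_pos: [0.5729, -0.0924, 0.0662]
wrist_force: [0.1, 0.3, -4.2]
tcp_pos: [0.5728, -0.0925, 0.0644]
wrist_force: [-0.3, 1.2, -4.1]
```

```bash
for i in 1 2; do python3 -m pendant '[{"travel":[0,0,0.004],"rot":[0,0,0],"fingers":-1},{"travel":[0,0,0.008],"rot":[0,0,0],"fingers":-1},{"travel":[0,0,0.008],"rot":[0,0,0],"fingers":-1}]' | grep -E 'tcp|wrist'; done
```

```text
tcp_pos: [0.5729, -0.0925, 0.0635]
wrist_force: [0.1, 0.4, -3.5]
tcp_pos: [0.5729, -0.0925, 0.0628]
wrist_force: [-0.4, 0.8, -2.6]
```

```bash
python3 -m pendant '[{"travel":[0,0,0.004],"rot":[0,0,0],"fingers":-1},{"travel":[0,0,0.008],"rot":[0,0,0],"fingers":-1},{"travel":[0,0,0.008],"rot":[0,0,0],"fingers":-1}]' | grep -E 'tcp|wrist'
```

```text
tcp_pos: [0.5729, -0.0925, 0.0627]
wrist_force: [-2.9, 1.0, 5.6]
```

```bash
python3 -m pendant '[{"travel":[0,0,-0.004],"rot":[0,0,0],"fingers":-0.5},{"travel":[0,0,-0.004],"rot":[0,0,0],"fingers":-0.3},{"travel":[0,0,-0.004],"rot":[0,0,0],"fingers":0},{"travel":[0,0,-0.004],"rot":[0,0,0],"fingers":0.2},{"travel":[0,0,-0.004],"rot":[0,0,0],"fingers":0.2},{"travel":[0,0,-0.004],"rot":[0,0,0],"fingers":0.2}]' 20; python3 -m pendant '[{"travel":[0,0,-0.1],"rot":[0,0,0],"fingers":0.2},{"travel":[0,0,-0.3],"rot":[0,0,0],"fingers":0.2},{"travel":[0,0,-0.6],"rot":[0,0,0],"fingers":0.2},{"travel":[0,0,-0.99],"rot":[0,0,0],"fingers":0.2},{"travel":[0,0,-0.99],"rot":[0,0,0],"fingers":0.2}]'>/dev/null; python3 -m pendant '[{"travel":[0,-0.99,-0.3],"rot":[0,0,0],"fingers":0.2},{"travel":[0,-0.99,-0.3],"rot":[0,0,0],"fingers":0.2},{"travel":[0,-0.99,-0.3],"rot":[0,0,0],"fingers":0.2},{"travel":[0,-0.99,-0.3],"rot":[0,0,0],"fingers":0.2},{"travel":[0,-0.99,-0.3],"rot":[0,0,0],"fingers":0.2}]' >/dev/null;  python3 -m pendant '[{"travel":[0.3,-0.99,0],"rot":[0,0,0],"fingers":0.2},{"travel":[0.3,-0.99,0],"rot":[0,0,0],"fingers":0.2},{"travel":[0.3,-0.99,0],"rot":[0,0,0],"fingers":0.2}]'; python3 wlook.py A 0.0385; python3 meas.py A; python3 flush.py A
```

```text
clock: 20.7
tcp_pos: [0.573, -0.0926, 0.0621]
orientation: [-0.001, 0.13, 0.992, -0.0]
wrist_force: [-0.1, 0.4, 0.6]
finger_gap: 0.0514
grip_force: 0.0
clock: 22.0
tcp_pos: [0.4761, -0.3135, 0.2165]
orientation: [-0.001, 0.13, 0.992, -0.0]
wrist_force: [-0.4, -0.4, 0.7]
finger_gap: 0.0516
grip_force: 0.0
t 22.0 tcp [ 0.4761 -0.3135  0.2165] gap 0.0516 F [-0.4 -0.4  0.7] | need mm [-37.5 239.4 153.9] deg [-0.  -0.1  0.1] | k 0.5 travel [-0.155, 0.99, 0.636] rot [-0.0, -0.001, 0.001]
scene 297 disc ((-0.01937001757323742, -0.010795189067721367), 0.03106466680765152) 0.0385926579393877
top 155 disc ((-0.019453374668955803, -0.013225928880274296), 0.02990044467151165) 0.03885392415372962
scene0.npz -y edge [-0.0764 -0.0764 -0.0762 -0.0762] ends [ 0.1222  0.122   0.1217  0.1217 -0.119  -0.1188 -0.1195 -0.1197]
  blade edges x [[np.float64(-0.034), np.float64(-0.0057)], [np.float64(-0.0305), np.float64(-0.0017)], [np.float64(-0.0453), np.float64(-0.0084)]]
  +y edge [0.0768 0.0765 0.0759 0.0756]
sceneA.npz -y edge [-0.0807 -0.0811 -0.0797 -0.0792] ends [ 0.122   0.1215  0.1213  0.1213 -0.118  -0.1182 -0.1185 -0.1195]
  blade edges x [[np.float64(-0.0383), np.float64(0.0001)], [np.float64(-0.0498), np.float64(0.0038)], [np.float64(-0.0514), np.float64(0.0017)]]
  +y edge [0.0717 0.0724 0.0887 0.0733]
scene stock rect 356 ((0.020035378634929657, 0.08189433813095093), (0.12034658342599869, 0.021882254630327225), 0.48628929257392883) z 0.03836761764074695
  x -0.04 inner 0.0716 outer 0.091 edge lo 0.0673 hi 0.07 -y edge -0.0469
  x 0.08 inner 0.0729 outer 0.0921 edge lo 0.0673 hi 0.07 -y edge -0.4306
top stock rect 193 ((0.02008705586194992, 0.0803104043006897), (0.12138574570417404, 0.02006603591144085), 0.4372533857822418) z 0.03915736213277951
  x -0.04 inner 0.0703 outer 0.0881 edge lo 0.065 hi 0.0662 -y edge -0.4847
  x 0.08 inner 0.0726 outer 0.0906 edge lo 0.065 hi 0.0662 -y edge -0.288
```

View pics/wA.png

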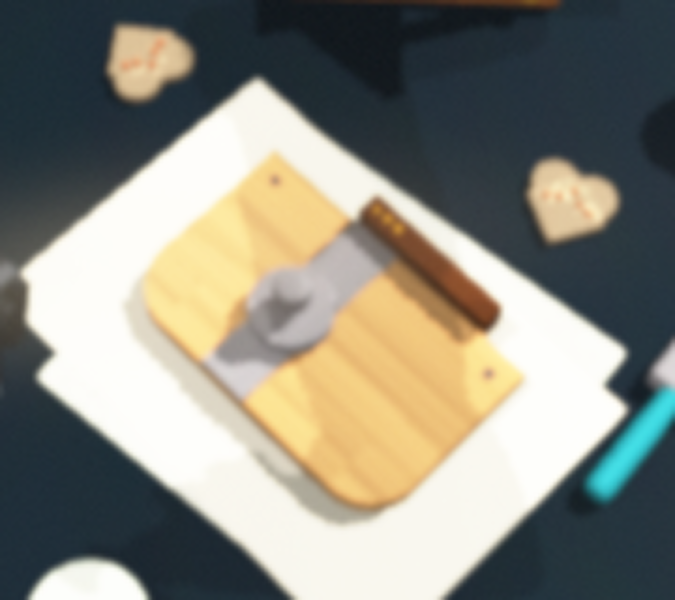

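The weight stands upright mid-blade at (290,308). The stock lies flush and parallel to the edge to within about 0.5 mm, and the blade's edge is at the tick to within about 1.5 mm. The hearts and pot haven't moved, so I'll hand in.

```bash
python3 -c "
from workcell import env
print(env.hand_in())"
```

```text
the job is handed in; nothing more can be done
None
```

The square is on the plaque with its stock flush along the straight edge (within about 0.5 mm) and its blade edge on the tick (within about 1.5 mm), and the steel weight stands on the blade; I handed it in at about 22 s, but no verdict came back.

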